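# Back off two gas outlet caps of unknown thread hand

### The job

Back off the winged brass caps on both bench gas outlets by a good sixth of a turn and let go of them. Gas fittings may have left-hand threads and nothing here shows which, so try each cap gently one way and the other to learn how it loosens, and never force one that will not give, as that strains its stub. Leave the hammer, brush and tin where they lie.

Things in the scene. Friction and masses are not known exactly. Their poses are not given: they have to be found in the camera images.
- cap_a_grip (a point): Grip point of a brass blanking cap, on its vertical turning axis, 107 mm above the table; it turns with the cap, z up. The cap is a knurled disc 38 mm across, 12 mm high, with an upright flat wing on top: 50 mm long along x, 12 mm thick along y, 38 mm tall, its top 13 mm above this point, its lower edge (the disc's top) 25 mm below it.
- outlet_a: The fixed grey block under this cap, 60 x 60 mm, top 55 mm above the table, on an 80 x 80 mm foot; a 26 mm stub carries the cap. Origin on its underside, on the cap's axis. A 14 mm copper pipe leaves its +x side 32 mm up and goes down into the table 66 mm from the axis.
- cap_a (a joint): Angle by which this cap is unscrewed, rad: 0 fully tight (at the start), growing as it loosens, whichever way that is for its thread (left- or right-hand, not shown); a stop at 2.4. It cannot be tightened past 0. Turning it loose takes about 0.4 N m all the way; it stays where it is left.
- stub_a (a joint): Twist of the stub under this cap in its rubber bush, rad: 0 at rest, positive anticlockwise from above. It springs back; 8 N m per rad: a cap turning loose twists it 0.05, a cap turned against its thread twists it as far as it is turned. Beyond 0.125 (1 N m) either way it is strained and the job spoilt.
- cap_b_grip (a point): Grip point of a brass blanking cap, on its vertical turning axis, 107 mm above the table; it turns with the cap, z up. The cap is a knurled disc 38 mm across, 12 mm high, with an upright flat wing on top: 50 mm long along x, 12 mm thick along y, 38 mm tall, its top 13 mm above this point, its lower edge (the disc's top) 25 mm below it.
- outlet_b: The fixed grey block under this cap, 60 x 60 mm, top 55 mm above the table, on an 80 x 80 mm foot; a 26 mm stub carries the cap. Origin on its underside, on the cap's axis. A 14 mm copper pipe leaves its +x side 32 mm up and goes down into the table 66 mm from the axis.
- cap_b (a joint): Angle by which this cap is unscrewed, rad: 0 fully tight (at the start), growing as it loosens, whichever way that is for its thread (left- or right-hand, not shown); a stop at 2.4. It cannot be tightened past 0. Turning it loose takes about 0.4 N m all the way; it stays where it is left.
- stub_b (a joint): Twist of the stub under this cap in its rubber bush, rad: 0 at rest, positive anticlockwise from above. It springs back; 8 N m per rad: a cap turning loose twists it 0.05, a cap turned against its thread twists it as far as it is turned. Beyond 0.125 (1 N m) either way it is strained and the job spoilt.
- chipping_hammer: A chipping hammer lying flat, 290 mm long, wooden handle, about 24 mm high; origin on its underside, 130 mm from the handle's end, x towards its 90 mm steel head. Bystander.
- wire_brush: A brush with a handle, lying flat, x from handle to bristles. Bystander.
- tip_tin: An open steel tin, 70 mm across and 60 mm high, origin at the centre of its underside. Bystander.

How it is judged:
By the outcome, as a careful person would: the job done as asked, in the order asked, and still so for the second after the job is handed in, with the robot touching nothing.
It also fails if it takes over 66 s, if anything falls off the work surface, if the arm or the gripper's body presses on something with over 40 N, if the wrist force passes 120 N, or if a joint passes its speed limit or range.

### The arm

A 6-joint arm with a two-finger parallel gripper is mounted at the origin on the work surface. World frame = base frame: x ahead of the robot, y to its left, z up, the work surface at z = 0. Lengths are in m, angles in rad, forces in N, time in s.
With the tool pointing down it reaches from about 0.425 to 1.125 m from the base axis. Payload 14.9 kg.
Tool frame: the origin (TCP) lies between the finger pads; the fingertips stand 19 mm ahead of it and the grasp point (between the pads) is the TCP; z points along the fingers, x is the direction in which the jaws open and shut, and the axes are right-handed (so a half turn about z gives the same grasp; the last joint's range is limited). The gripper opens to 91 mm and grips with 3 to 60 N. Pads are 32 mm wide; open, the fingers measure 118 mm over their backs; the gripper's body (76 mm by 178 mm) begins 60 mm behind the grasp point.
Start: joints at [-1.23, 0.379, 1.734, -0, 1.028, -0.033], TCP at [0.256, -0.652, 0.233] pointing down, gripper open.
Joint ranges: [-2.77, 2.77], [-0.74, 2.19], [0, 2.66], [-1.06, 4.2], [0.31, 2.87], [-3.08, 3.08]. Speed limits (rad/s): [1.89, 1.89, 2.39, 3.14, 3.14, 3.14].

### API

Orientations are given as a rotation vector (axis times angle).
In Python, from plant import telemetry, viewer, sign_off gives the robot as it stands.
- The arm moves only by the shell command python3 -m creep 'ROWS' [FORCE]. ROWS is a JSON object of lists of equal length, an entry for each row: "claw": the opening, from 0 (shut) to 1 (fully open); "travel": the shift along the tool's x, y, z in mm, a list of three; "yaw": the turn about the tool's z in degrees. A call has 1 to 8 rows; each row is the pose to reach, as a shift and turn from the pose commanded when the call began, along the tool's axes at that moment; what a row does not reach only later rows make up. A row lasts 1/12 s, in which the tool goes at most 41.7 mm and 7.16 degrees, less where a joint would pass 70% of its speed; a pose out of reach is approached as far as the arm can. A call with a gripper value outside its range is refused whole. The fingers move at their own pace and stop on an object; FORCE is the grip in N (left out, the last holds). Time passes only in rows, so rows that repeat a pose let the fingers close. It gives the time, the measured TCP pose, the force and the opening at its end, in the units of the state.
- telemetry.state(): the state, without advancing time (a new reading comes with each control period).
- viewer.read_camera(name): name is "scene" or "side" or "wrist"; returns the picture (480x640x3 uint8, red, green, blue); there is no depth.
- viewer.camera_model(name): a dict with "vertical_fov" (degrees; the focal length in pixels is half the picture's height over the tangent of half this angle, whatever the lens; pixels are square), "cx", "cy" (the principal point, pixels), "R" (3x3) and "t" (3): a world point X has camera coordinates R X + t; the wrist camera has in their place "T_tool_cam" (4x4, takes a point from camera to tool coordinates, whose origin is the TCP and whose axes are the tool frame's). Camera axes: x right, y down, z forward; pixel columns grow to the right and rows downward; lengths in m; the calibration is good to about 2 mm. A picture is of the moment at which its call begins: read the wrist's pose just before it. camera_model takes no time and is no camera call.
- sign_off(): hands the job in, once; it reports no verdict.
The state is a dict: "time_s": time; "joints": joint angles; "joint_vel": joint speeds; "effort": joint torques, N m; "position": TCP position; "eef_rot": TCP orientation; "ft_force": force on the tool from outside, world axes, zero at the start; "ft_torque": the same for the moment, N m; "gripper_width": finger opening in m.
Only numpy, scipy, OpenCV 4.12 (cv2) and the standard library are available. Lean on these libraries where they do the work, as an engineer would, in place of code of your own. Each camera call takes 0.05 s, during which the arm holds its last target.

## Working session

There is one attempt and no reset: what is moved stays moved. The work goes in short steps, Python scripts to look and compute and a shell command to move; the robot and the scene stay as the last step left them, time stands still between calls to the robot, and variables do not carry over. Pictures are saved under pics/ and viewed, and the job is handed in when it is done.

```bash
mkdir -p pics; ls
python3 - <<'E'
from plant import telemetry, viewer
import cv2
print(telemetry.state())
for n in ["scene","side","wrist"]:
    im=viewer.read_camera(n); cv2.imwrite(f"pics/{n}0.png",im[:,:,::-1]); print(n,viewer.camera_model(n))
E
```

```text
pics
{'time_s': 0.0, 'joints': array([-1.23033443e+00,  3.79409794e-01,  1.73475477e+00,  3.79215267e-06,
        1.02851689e+00, -3.33016665e-02]), 'joint_vel': array([ 1.96093317e-04, -5.95270743e-04, -1.79917258e-04,  3.83905558e-05,
        7.20833213e-04,  1.00717451e-03]), 'effort': array([ 2.07674770e-03, -7.63737273e+01, -4.34355390e+01,  6.52651442e-02,
        4.23827022e-02, -1.06722043e-04]), 'position': array([ 0.25545732, -0.65132894,  0.23230027]), 'eef_rot': array([-2.59496179e+00,  1.76966645e+00,  1.37681754e-03]), 'ft_force': array([-0.24446293,  0.74174831,  0.43369846]), 'ft_torque': array([-0.00190213,  0.01528662,  0.02460546]), 'gripper_width': 0.09094037239483463}
scene {'vertical_fov': 57.70649010640543, 'cx': 332.5052654047612, 'cy': 238.97572686129476, 'R': array([[ 0.73316844,  0.68002941, -0.00490272],
       [ 0.40062114, -0.43772971, -0.8049195 ],
       [-0.549515  ,  0.58817744, -0.59336377]]), 't': array([-0.45313819, -0.15955176,  1.37103429])}
side {'vertical_fov': 51.5373888804759, 'cx': 315.45872712445026, 'cy': 235.81019513212146, 'R': array([[-0.8829543 , -0.4690993 , -0.01837263],
       [-0.29377154,  0.58262595, -0.75778973],
       [ 0.366183  , -0.66369635, -0.65224011]]), 't': array([0.54333401, 0.24389442, 1.07175085])}
wrist {'vertical_fov': 64.86495202537814, 'cx': 316.24396921640647, 'cy': 232.48223504694647, 'T_tool_cam': array([[ 9.99999339e-01, -1.71850597e-04, -1.13708953e-03,
         2.63047036e-04],
       [ 4.83825510e-04,  9.59875381e-01,  2.80426496e-01,
        -8.02429747e-02],
       [ 1.04327279e-03, -2.80426861e-01,  9.59874829e-01,
        -1.51341601e-01],
       [ 0.00000000e+00,  0.00000000e+00,  0.00000000e+00,
         1.00000000e+00]])}
```

View pics/scene0.png

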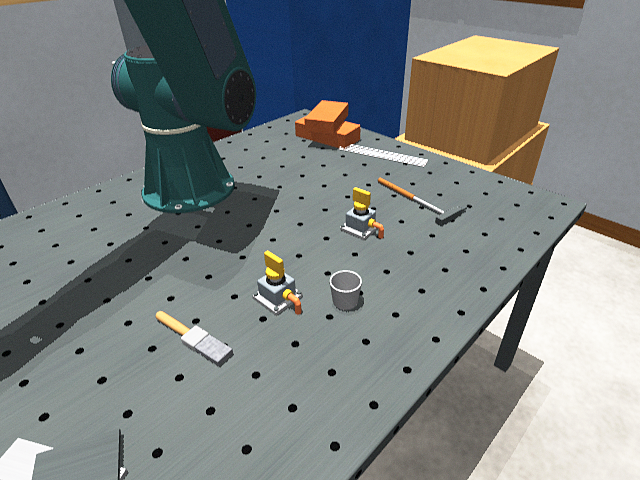

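View pics/side0.png

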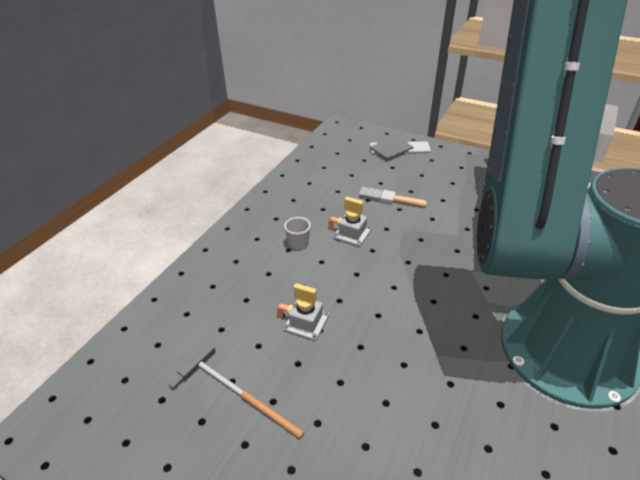

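View pics/wrist0.png

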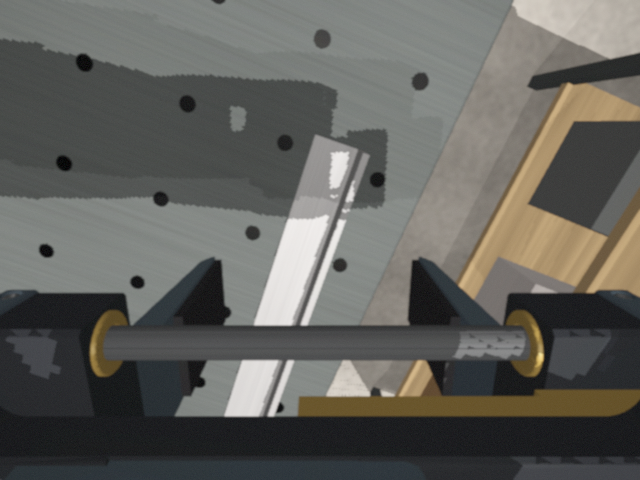

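The scene view shows the two wings at about (274,265) and (362,199). In the side view they are at about (353,208) and (305,296). Next I'll segment the yellow and triangulate.

```bash
cat > h.py <<'E'
import numpy as np, cv2
from plant import viewer, telemetry
from scipy.spatial.transform import Rotation as Ro
def ray(name,u,v,st=None):
    m=viewer.camera_model(name); f=240/np.tan(np.radians(m["vertical_fov"])/2)
    d=np.array([(u-m["cx"])/f,(v-m["cy"])/f,1.])
    if name=="wrist":
        T=m["T_tool_cam"]; R=Ro.from_rotvec(st["eef_rot"]).as_matrix()
        return R@T[:3,3]+st["position"], R@(T[:3,:3]@d)
    return -m["R"].T@m["t"], m["R"].T@d
def onz(name,u,v,z,st=None):
    o,d=ray(name,u,v,st); return o+d*(z-o[2])/d[2]
def tri(rs):
    A=0;b=0
    for o,d in rs:
        d=d/np.linalg.norm(d);P=np.eye(3)-np.outer(d,d);A=A+P;b=b+P@o
    x=np.linalg.solve(A,b); return x,[np.linalg.norm(np.cross(x-o,d/np.linalg.norm(d))) for o,d in rs]
def proj(name,X):
    m=viewer.camera_model(name); f=240/np.tan(np.radians(m["vertical_fov"])/2)
    c=m["R"]@X+m["t"]; return c[:2]/c[2]*f+[m["cx"],m["cy"]]
E
python3 - <<'E'
import cv2,numpy as np
from h import *
boxes={"scene":[(240,240,320,320),(330,175,410,255)],"side":[(315,180,395,260),(265,270,345,350)]}
rows=[]
for n in boxes:
    im=cv2.imread(f"pics/{n}0.png"); hsv=cv2.cvtColor(im,cv2.COLOR_BGR2HSV)
    m=cv2.inRange(hsv,(18,130,90),(35,255,255))
    c,_=cv2.findContours(m,cv2.RETR_EXTERNAL,cv2.CHAIN_APPROX_NONE)
    for k in c:
        if cv2.contourArea(k)>30: print(n,cv2.boundingRect(k),cv2.contourArea(k),cv2.minAreaRect(k))
    rows.append(np.hstack([cv2.resize(im[b[1]:b[3],b[0]:b[2]],(400,300) if 0 else (300,300),interpolation=cv2.INTER_NEAREST) for b in boxes[n]]))
cv2.imwrite("pics/crop0.png",np.vstack(rows))
E
```

```text
scene (282, 289, 16, 11) 49.5 ((289.0000305175781, 296.0000305175781), (14.142135620117188, 9.899494171142578), 45.0)
scene (264, 251, 20, 29) 381.0 ((273.87127685546875, 264.7128601074219), (28.8560791015625, 17.512653350830078), 84.2894058227539)
scene (368, 218, 14, 10) 32.5 ((374.1000061035156, 223.80001831054688), (13.416406631469727, 7.602630138397217), 26.56505012512207)
scene (353, 187, 18, 24) 290.5 ((360.77227783203125, 198.7772216796875), (17.413150787353516, 22.28883171081543), 5.710593223571777)
side (295, 288, 20, 20) 200.0 ((304.5, 297.5), (19.0, 19.0), 90.0)
side (346, 200, 16, 18) 156.5 ((353.5, 208.5), (17.0, 15.0), 90.0)
```

View pics/crop0.png

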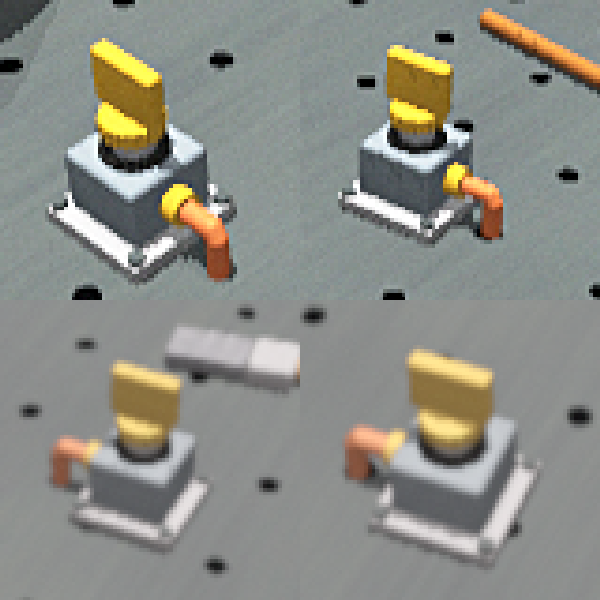

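The crops show each wing upright, with the top edges clear and the pipes leaving one side of each block. I'll triangulate coarsely, then refine from the wrist camera above.

Run:
```python
from h import *
s=3.75
pts={"A":{"scene":[(240+93/s,240+42/s),(240+163/s,240+76/s)],"side":[(315+180/s,180+75/s),(315+112/s,180+64/s)]},
"B":{"scene":[(330+89/s,175+49/s),(330+152/s,175+64/s)],"side":[(265+192/s,270+71/s),(265+110/s,270+52/s)]}}
for k in pts:
    for n in pts[k]:
        e=[onz(n,*p,0.12) for p in pts[k][n]]
        print(k,n,*[q.round(3) for q in e],"mid",((e[0]+e[1])/2).round(4),"len",np.linalg.norm(e[0]-e[1]).round(4),"ang",np.degrees(np.arctan2(*(e[1]-e[0])[1::-1])).round(1))
# wing centroids
for a,b in [((273.9,264.7),(353.5,208.5)),((361,198.5),(304.5,297.5))]:
    print(tri([ray("scene",*a),ray("side",*b)]))
st=telemetry.state(); print(Ro.from_rotvec(st["eef_rot"]).as_matrix().round(3))
```

```text
A scene [ 0.553 -0.138  0.12 ] [ 0.604 -0.132  0.12 ] mid [ 0.5785 -0.1347  0.12  ] len 0.0518 ang 7.0
A side [ 0.55  -0.145  0.12 ] [ 0.598 -0.135  0.12 ] mid [ 0.5738 -0.1401  0.12  ] len 0.0485 ang 11.2
B scene [0.518 0.19  0.12 ] [0.563 0.203 0.12 ] mid [0.5403 0.1963 0.12  ] len 0.0468 ang 16.5
B side [0.511 0.189 0.12 ] [0.56  0.197 0.12 ] mid [0.5353 0.1927 0.12  ] len 0.0495 ang 9.5
(array([ 0.57199313, -0.13375633,  0.09179006]), [np.float64(0.0009558137608418813), np.float64(0.0009558137608420333)])
(array([0.53497429, 0.19923183, 0.09137319]), [np.float64(0.00045405770880210415), np.float64(0.0004540577088019848)])
[[ 0.365 -0.931 -0.   ]
 [-0.931 -0.365  0.001]
 [-0.001 -0.    -1.   ]]
```

```bash
python3 -m creep '{"claw":[1,1,1,1,1,1,1,1],"travel":[[-22,-30,0],[-45,-60,0],[-68,-90,0],[-90,-121,0],[-113,-151,0],[-136,-181,0],[-158,-212,0],[-181,-242,0]],"yaw":[0,0,0,0,0,0,0,0]}' 
python3 -m creep '{"claw":[1,1,1,1,1,1,1,1],"travel":[[-22,-30,0],[-45,-60,0],[-68,-90,0],[-90,-121,0],[-113,-151,0],[-136,-181,0],[-182,-243,8],[-182,-243,8]],"yaw":[0,3,6,9,12,12,12,12]}'
python3 - <<'E'
from h import *
viewer.read_camera("side")
st=telemetry.state(); im=viewer.read_camera("wrist"); cv2.imwrite("pics/w1.png",im[:,:,::-1])
print(st["time_s"],st["position"],st["joints"],st["joint_vel"].round(3)); np.save("st1.npy",st,allow_pickle=True)
E
```

```text
time_s: 0.82
position: [0.4154, -0.3931, 0.2329]
eef_rot: [-2.595, 1.77, -0.0]
ft_force: [0.5, -0.3, -0.4]
gripper_width: 0.0911
time_s: 1.48
position: [0.5755, -0.1344, 0.225]
eef_rot: [-2.396, 2.031, -0.001]
ft_force: [-0.1, 0.1, -0.3]
gripper_width: 0.0911
1.5333 [ 0.57753589 -0.13084058  0.22431314] [-2.62643396e-01  2.22349117e-01  1.96137346e+00  1.44136968e-03
  9.57538831e-01  1.14118517e+00] [-0.085 -0.018  0.026 -0.012  0.007 -0.13 ]
```

View pics/w1.png

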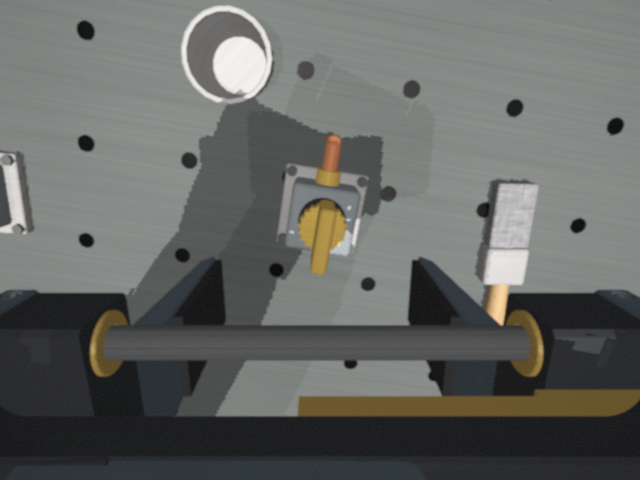

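The wrist view shows the wing from about (330,203) to (319,273), tilted slightly to vertical, with the jaws on either side of it. I'll zoom in and fit it.

```bash
cat > zoom.py <<'E'
import sys,cv2
src,dst,x0,y0,x1,y1,s=sys.argv[1:3]+[int(a) for a in sys.argv[3:8]]
im=cv2.imread(src)[y0:y1,x0:x1]; cv2.imwrite(dst,cv2.resize(im,None,fx=s,fy=s,interpolation=cv2.INTER_NEAREST))
E
python3 zoom.py pics/w1.png pics/w1z.png 285 180 365 280 6
```

```text
(no output)
```

View pics/w1z.png

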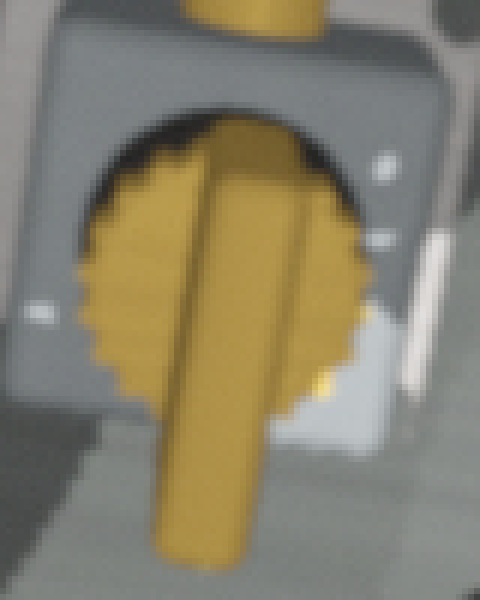

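Run:
```python
from h import *
st=np.load("st1.npy",allow_pickle=True).item()
c=[(213,178),(305,180),(245,565),(155,553)]
P=[onz("wrist",285+x/6-.5+.08,180+y/6-.5+.08,0.12,st) for x,y in c]
P=np.array(P); print(P.round(4),P.mean(0).round(4))
R=Ro.from_rotvec(st["eef_rot"]).as_matrix()
for a,b in [(0,3),(1,2)]:
    d=P[a]-P[b]; print("len",np.linalg.norm(d).round(4),"world ang",np.degrees(np.arctan2(d[1],d[0])).round(2),"in tool",(R.T@d).round(4))
    t=R.T@d; print("yaw needed", np.degrees(np.arctan2(t[1],t[0])).round(2))
print("width",np.linalg.norm(P[0]-P[1]),"centre tool mm",(R.T@(P.mean(0)-st["position"])*1000).round(1))
```

```text
[[ 0.6    -0.1295  0.12  ]
 [ 0.6015 -0.14    0.12  ]
 [ 0.5532 -0.1414  0.12  ]
 [ 0.553  -0.1303  0.12  ]] [ 0.5769 -0.1353  0.12  ]
len 0.047 world ang 1.06 in tool [ 0.0069 -0.0465  0.    ]
yaw needed -81.54
len 0.0483 world ang 1.63 in tool [ 0.0066 -0.0478  0.    ]
yaw needed -82.11
width 0.010627368107834944 centre tool mm [  4.4   1.4 104.3]
```

Run:
```python
from h import *
for n,b in [("scene",(240,240,320,320)),("side",(315,180,395,260))]:
    im=cv2.imread(f"pics/{n}0.png"); s=5
    z=cv2.resize(im[b[1]:b[3],b[0]:b[2]],None,fx=s,fy=s,interpolation=cv2.INTER_NEAREST)
    for ang,col in [(1.4,(0,0,255)),(9,(255,0,0))]:
        a=np.radians(ang);Rz=np.array([[np.cos(a),-np.sin(a)],[np.sin(a),np.cos(a)]])
        for hx,hy,zz in [(.025,.006,.12),(.03,.03,.055),(.04,.04,0)]:
            q=[proj(n,np.r_[Rz@[x,y]+[.5769,-.1353],zz]) for x,y in [(hx,hy),(hx,-hy),(-hx,-hy),(-hx,hy)]]
            q=((np.array(q)-b[:2]+.5)*s).astype(int); cv2.polylines(z,[q],True,col)
    cv2.imwrite(f"pics/ov_{n}.png",z)
cv2.imwrite("pics/ov.png",np.hstack([cv2.imread("pics/ov_scene.png"),cv2.imread("pics/ov_side.png")]))
```

```text
(no output)
```

View pics/ov.png

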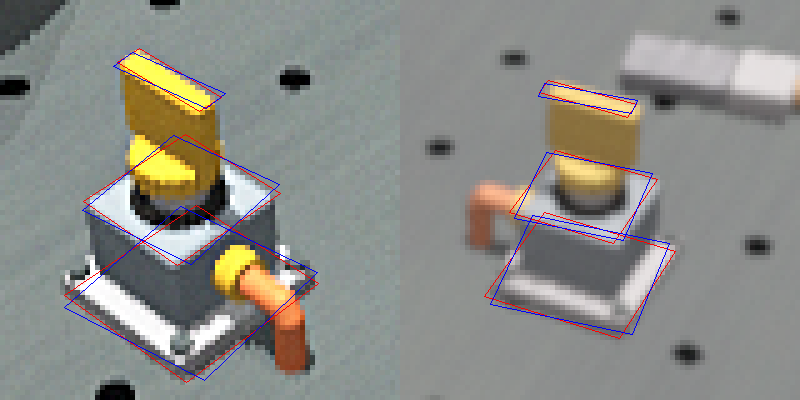

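The 1.4° wing angle fits both fixed views; the blue 9° outline does not. I'll align over the cap and look again.

```bash
python3 -m creep '{"claw":[1,1,1,1,1],"travel":[[2,1,0],[4.4,1.4,0],[4.4,1.4,0],[4.4,1.4,0],[4.4,1.4,0]],"yaw":[4,8,8,8,8]}'
python3 - <<'E'
from h import *
st=telemetry.state(); im=viewer.read_camera("wrist"); cv2.imwrite("pics/w2.png",im[:,:,::-1])
print(st["time_s"],st["position"],st["joints"].round(3),st["joint_vel"].round(3),st["ft_torque"].round(3)); np.save("st2.npy",st,allow_pickle=True)
E
python3 zoom.py pics/w2.png pics/w2z.png 285 180 365 280 6
```

```text
time_s: 2.0
position: [0.5737, -0.1415, 0.2249]
eef_rot: [2.251, -2.192, -0.0]
ft_force: [-0.2, 0.5, -0.4]
gripper_width: 0.0911
2.0 [ 0.57370303 -0.14149952  0.22491259] [-0.281  0.22   1.963 -0.     0.959  1.263] [ 0.003 -0.     0.001  0.001 -0.001  0.006] [-0.015 -0.013  0.03 ]
```

View pics/w2z.png

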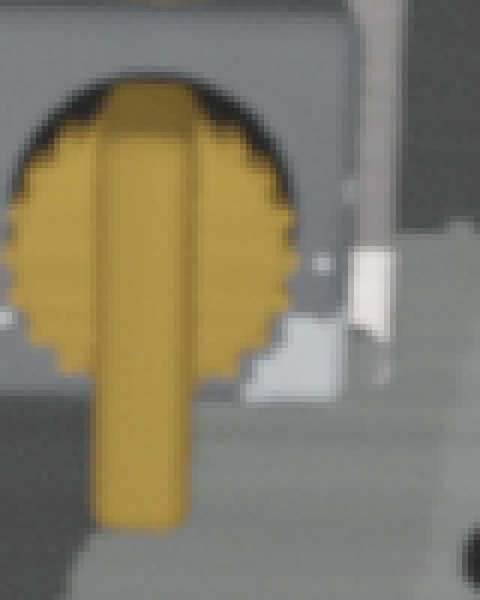

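```bash
cat > meas.py <<'E'
import sys,json
from h import *
# usage: stfile x0 y0 s corners: far-left far-right near-right near-left
st=np.load(sys.argv[1],allow_pickle=True).item(); x0,y0,s=map(int,sys.argv[2:5]); c=json.loads(sys.argv[5])
P=np.array([onz("wrist",x0+(x+.5)/s-.5,y0+(y+.5)/s-.5,0.12,st) for x,y in c])
R=Ro.from_rotvec(st["eef_rot"]).as_matrix()
print("tool x world deg",np.degrees(np.arctan2(R[1,0],R[0,0])).round(2),"tilt",np.degrees(np.arccos(-R[2,2])).round(2))
for a,b in [(0,3),(1,2)]:
    t=R.T@(P[a]-P[b]); print("len",np.linalg.norm(t).round(4),"yaw to add",(np.degrees(np.arctan2(t[1],t[0]))+90).round(2))
print("widths",np.linalg.norm(P[0]-P[1]).round(4),np.linalg.norm(P[2]-P[3]).round(4),"centre",P.mean(0).round(4),"tool mm",(R.T@(P.mean(0)-st["position"])*1000).round(1))
E
python3 meas.py st2.npy 285 180 6 '[[102,138],[190,138],[187,525],[95,525]]'
```

```text
tool x world deg -88.48 tilt 0.0
len 0.0477 yaw to add 1.67
len 0.0477 yaw to add 0.46
widths 0.0101 0.0111 centre [ 0.5765 -0.1356  0.12  ] tool mm [ -5.8  -3.  104.9]
```

```bash
python3 -m creep '{"claw":[1,1,1,1,1,1,1,1],"travel":[[-3,-2,10],[-6,-3,40],[-6,-3,70],[-6,-3,95],[-6,-3,110],[-6,-3,115],[-6,-3,115],[-6,-3,115]],"yaw":[1,1,1,1,1,1,1,1]}'
python3 -m creep '{"claw":[0.4,0.4,0.3,0.3],"travel":[[0,0,0],[0,0,0],[0,0,0],[0,0,0]],"yaw":[0,0,0,0]}' 30
python3 - <<'E'
from h import *
st=telemetry.state(); cv2.imwrite("pics/s3.png",viewer.read_camera("scene")[:,:,::-1]);cv2.imwrite("pics/d3.png",viewer.read_camera("side")[:,:,::-1])
print(st["time_s"],st["position"],st["ft_force"],st["ft_torque"].round(3),st["gripper_width"])
E
python3 zoom.py pics/s3.png pics/s3z.png 210 180 340 320 4;python3 zoom.py pics/d3.png pics/d3z.png 290 150 420 290 4
python3 -c "
import cv2,numpy as np
cv2.imwrite('pics/sd3.png',cv2.resize(np.hstack([cv2.imread('pics/s3z.png'),cv2.imread('pics/d3z.png')]),(800,431)))"
```

```text
time_s: 2.72
position: [0.5771, -0.1352, 0.1103]
eef_rot: [-2.229, 2.213, -0.0]
ft_force: [0.1, 0.7, 0.3]
gripper_width: 0.0911
time_s: 3.05
position: [0.5771, -0.1353, 0.1106]
eef_rot: [-2.229, 2.213, -0.002]
ft_force: [-0.8, 0.0, 0.8]
gripper_width: 0.0676
3.05 [ 0.57709882 -0.13525623  0.11062375] [-0.79569194  0.01537743  0.77421898] [ 0.07   0.075 -0.068] 0.06762213830409694
```

View pics/sd3.png

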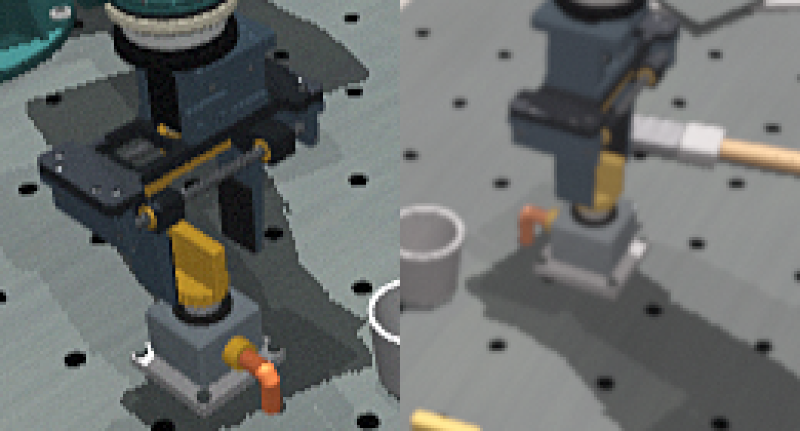

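The wing stands between the two fingers in both views and nothing is touching. Closing gently.

```bash
python3 -m creep '{"claw":[0.25,0.2,0.15,0.15,0.15,0.15],"travel":[[0,0,0],[0,0,0],[0,0,0],[0,0,0],[0,0,0],[0,0,0]],"yaw":[0,0,0,0,0,0]}' 30
python3 -c "
from h import *
st=telemetry.state();print(st['ft_torque'].round(3))"
python3 -m creep '{"claw":[0.1,0.05,0,0,0,0,0],"travel":[[0,0,0],[0,0,0],[0,0,0],[0,0,0],[0,0,0],[0,0,0],[0,0,0]],"yaw":[0,0,0,0,0,0,0]}' 20
python3 -c "
from h import *
st=telemetry.state();print(st['ft_torque'].round(3),st['ft_force'],st['gripper_width'])"
```

```text
time_s: 3.65
position: [0.5767, -0.1351, 0.1099]
eef_rot: [2.229, -2.213, -0.0]
ft_force: [-0.3, -0.1, 1.1]
gripper_width: 0.0193
[ 0.019  0.009 -0.016]
time_s: 4.23
position: [0.5768, -0.1356, 0.1099]
eef_rot: [2.229, -2.213, 0.001]
ft_force: [-0.8, -5.8, -0.1]
gripper_width: 0.0116
[-1.045  0.119  0.024] [-0.83929965 -5.75194807 -0.09688243] 0.011626886427638726
```

Gripped at 11.6 mm (the wing is 12 mm), with almost no axial moment. First gentle try, clockwise.

```bash
cat > t.py <<'E'
from h import *
st=telemetry.state();R=Ro.from_rotvec(st["eef_rot"]).as_matrix()
print(round(st["time_s"],2),"Tz",st['ft_torque'].round(3),"F",st['ft_force'].round(2),"w",round(st['gripper_width'],4),"tool x deg",np.degrees(np.arctan2(R[1,0],R[0,0])).round(2),"pos",st["position"].round(4),"j6",st["joints"][5].round(3))
E
python3 t.py
python3 -m creep '{"claw":[0,0,0,0,0,0],"travel":[[0,0,0],[0,0,0],[0,0,0],[0,0,0],[0,0,0],[0,0,0]],"yaw":[0,0.5,1,1.5,2,2]}' 40; python3 t.py
python3 -m creep '{"claw":[0,0,0,0,0,0],"travel":[[0,0,0],[0,0,0],[0,0,0],[0,0,0],[0,0,0],[0,0,0]],"yaw":[0.5,1,1.5,2,2,2]}'; python3 t.py
```

```text
4.23 Tz [-1.045  0.119  0.024] F [-0.84 -5.75 -0.1 ] w 0.0116 tool x deg -89.57 pos [ 0.5768 -0.1356  0.1099] j6 1.294
time_s: 4.73
position: [0.5768, -0.1357, 0.11]
eef_rot: [2.19, -2.251, 0.001]
ft_force: [-0.8, -5.7, 0.2]
gripper_width: 0.0116
4.73 Tz [-1.125  0.192  0.289] F [-0.77 -5.7   0.16] w 0.0116 tool x deg -91.57 pos [ 0.5768 -0.1357  0.11  ] j6 1.329
time_s: 5.23
position: [0.5768, -0.1358, 0.11]
eef_rot: [2.152, -2.288, 0.001]
ft_force: [-1.4, -6.0, -0.6]
gripper_width: 0.0117
5.23 Tz [-1.258  0.115  0.536] F [-1.38 -6.02 -0.61] w 0.0117 tool x deg -93.52 pos [ 0.5768 -0.1358  0.11  ] j6 1.363
```

The moment tracks 8 N·m/rad past 0.4 (0.54 at 4°), so clockwise is against this cap's thread. Reversing to try anticlockwise.

```bash
python3 -m creep '{"claw":[0,0,0,0,0,0,0,0],"travel":[[0,0,0],[0,0,0],[0,0,0],[0,0,0],[0,0,0],[0,0,0],[0,0,0],[0,0,0]],"yaw":[-1,-2,-3,-4,-5,-6,-6,-6]}'; python3 t.py
python3 -m creep '{"claw":[0,0,0,0,0,0],"travel":[[0,0,0],[0,0,0],[0,0,0],[0,0,0],[0,0,0],[0,0,0]],"yaw":[-0.5,-1,-1.5,-2,-2,-2]}'; python3 t.py
python3 -m creep '{"claw":[0,0,0],"travel":[[0,0,0],[0,0,0],[0,0,0]],"yaw":[-0.5,-1,-1]}'; python3 t.py
```

```text
time_s: 5.9
position: [0.5768, -0.1356, 0.11]
eef_rot: [2.267, -2.174, 0.001]
ft_force: [-0.9, -4.1, 0.0]
gripper_width: 0.0119
5.9 Tz [-0.992  0.154 -0.334] F [-0.9  -4.14  0.05] w 0.0119 tool x deg -87.59 pos [ 0.5768 -0.1356  0.11  ] j6 1.259
time_s: 6.4
position: [0.5768, -0.1356, 0.11]
eef_rot: [2.305, -2.134, 0.001]
ft_force: [0.1, -6.6, 0.5]
gripper_width: 0.0121
6.4 Tz [-0.997  0.22  -0.336] F [ 0.11 -6.62  0.51] w 0.0121 tool x deg -85.59 pos [ 0.5768 -0.1356  0.11  ] j6 1.224
time_s: 6.65
position: [0.5768, -0.1355, 0.11]
eef_rot: [2.324, -2.113, 0.001]
ft_force: [-0.8, -5.1, 0.2]
gripper_width: 0.012
6.65 Tz [-1.081  0.184 -0.437] F [-0.84 -5.12  0.23] w 0.012 tool x deg -84.56 pos [ 0.5768 -0.1355  0.11  ] j6 1.206
```

Anticlockwise the moment levels off near 0.4, so it is turning loose that way (a locked cap would read about 0.7 at 5°). Carrying on.

```bash
python3 -m creep '{"claw":[0,0,0,0,0,0,0,0],"travel":[[0,0,0],[0,0,0],[0,0,0],[0,0,0],[0,0,0],[0,0,0],[0,0,0],[0,0,0]],"yaw":[-2,-4,-6,-8,-11,-14,-17,-20]}'; python3 t.py
python3 -m creep '{"claw":[0,0,0,0,0,0,0,0],"travel":[[0,0,0],[0,0,0],[0,0,0],[0,0,0],[0,0,0],[0,0,0],[0,0,0],[0,0,0]],"yaw":[-3,-6,-9,-12,-15,-18,-21,-24]}'; python3 t.py
python3 -m creep '{"claw":[0,0,0,0,0,0,0,0],"travel":[[0,0,0],[0,0,0],[0,0,0],[0,0,0],[0,0,0],[0,0,0],[0,0,0],[0,0,0]],"yaw":[-3,-6,-9,-12,-15,-18,-21,-24]}'; python3 t.py
```

```text
time_s: 7.32
position: [0.5766, -0.135, 0.1099]
eef_rot: [-2.657, 1.675, 0.001]
ft_force: [-1.1, 0.9, 2.4]
gripper_width: 0.0117
7.32 Tz [ 0.022  0.302 -0.38 ] F [-1.13  0.9   2.39] w 0.0117 tool x deg -64.46 pos [ 0.5766 -0.135   0.1099] j6 0.855
time_s: 7.98
position: [0.5762, -0.1345, 0.1099]
eef_rot: [-2.947, 1.086, 0.003]
ft_force: [-3.6, 4.8, 5.3]
gripper_width: 0.0121
7.98 Tz [ 0.932  0.826 -0.448] F [-3.63  4.82  5.35] w 0.0121 tool x deg -40.47 pos [ 0.5762 -0.1345  0.1099] j6 0.436
time_s: 8.65
position: [0.5756, -0.1343, 0.1099]
eef_rot: [-3.108, 0.45, 0.005]
ft_force: [-9.0, 6.3, 10.1]
gripper_width: 0.0117
8.65 Tz [ 1.374  1.546 -0.459] F [-9.02  6.35 10.13] w 0.0117 tool x deg -16.47 pos [ 0.5756 -0.1343  0.1099] j6 0.017
```

```bash
python3 -m creep '{"claw":[0,0,0,0],"travel":[[0,0,0],[0,0,0],[0,0,0],[0,0,0]],"yaw":[1,2,3,3]}'; python3 t.py
python3 -m creep '{"claw":[0.2,0.5,0.8,1,1,1,1,1],"travel":[[0,0,0],[0,0,0],[0,0,0],[0,0,0],[0,0,0],[0,0,0],[0,0,0],[0,0,0]],"yaw":[0,0,0,0,0,0,0,0]}'; python3 t.py
```

```text
time_s: 8.98
position: [0.5757, -0.1343, 0.1099]
eef_rot: [-3.095, 0.536, 0.005]
ft_force: [-7.0, 6.8, 8.5]
gripper_width: 0.0117
8.98 Tz [1.332 1.388 0.068] F [-7.02  6.82  8.48] w 0.0117 tool x deg -19.64 pos [ 0.5757 -0.1343  0.1099] j6 0.073
time_s: 9.65
position: [0.5768, -0.1352, 0.1099]
eef_rot: [-3.096, 0.534, -0.0]
ft_force: [-0.2, 0.7, -0.5]
gripper_width: 0.0623
9.65 Tz [-0.021 -0.102 -0.003] F [-0.23  0.67 -0.48] w 0.0623 tool x deg -19.58 pos [ 0.5768 -0.1352  0.1099] j6 0.072
```

```bash
python3 -m creep '{"claw":[1,1,1,1,1,1,1,1],"travel":[[0,0,0],[0,0,0],[0,0,-20],[0,0,-45],[0,0,-75],[0,0,-100],[0,0,-115],[0,0,-115]],"yaw":[0,0,0,0,0,0,0,0]}'
python3 -m creep '{"claw":[1,1],"travel":[[0,0,0],[0,0,0]],"yaw":[0,0]}'; python3 t.py
python3 - <<'E'
from h import *
st=telemetry.state(); im=viewer.read_camera("wrist"); cv2.imwrite("pics/w4.png",im[:,:,::-1]); np.save("st4.npy",st,allow_pickle=True)
E
python3 zoom.py pics/w4.png pics/w4z.png 265 180 365 280 6
```

```text
time_s: 10.32
position: [0.5784, -0.1355, 0.2286]
eef_rot: [3.095, -0.534, 0.008]
ft_force: [-0.4, 0.0, 0.4]
gripper_width: 0.0912
time_s: 10.48
position: [0.5763, -0.135, 0.224]
eef_rot: [-3.096, 0.534, 0.002]
ft_force: [-0.9, -0.1, -0.4]
gripper_width: 0.0912
10.48 Tz [-0.051 -0.113 -0.014] F [-0.85 -0.06 -0.45] w 0.0912 tool x deg -19.59 pos [ 0.5763 -0.135   0.224 ] j6 0.072
```

View pics/w4z.png

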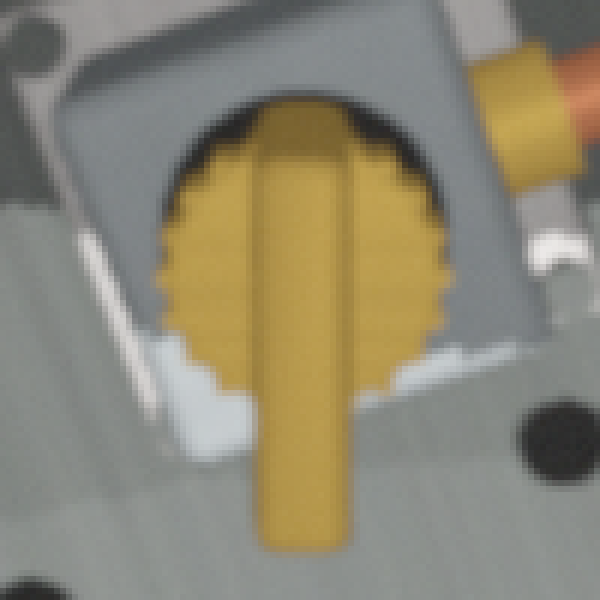

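The view shows cap A's wing still square with the jaws, at about 70° world against 1° at the start, and the stub is relaxed. Moving on to cap B.

```bash
python3 -m creep '{"claw":[1,1,1,1,1,1,1,1],"travel":[[-16,-32,0],[-32,-64,0],[-48,-96,0],[-64,-128,0],[-80,-160,0],[-96,-192,0],[-112,-224,0],[-128,-256,0]],"yaw":[5,10,15,20,25,30,35,40]}'; python3 t.py
python3 - <<'E'
import numpy as np
from h import *
st=telemetry.state();R=Ro.from_rotvec(st["eef_rot"]).as_matrix()
print(R.T@(np.array([.537,.196,.224])-st["position"])*1000)
E
```

```text
time_s: 11.2
position: [0.5409, 0.1505, 0.2237]
eef_rot: [2.722, -1.566, -0.002]
ft_force: [1.0, -0.2, -0.6]
gripper_width: 0.0913
11.2 Tz [-0.041 -0.067  0.006] F [ 0.97 -0.21 -0.65] w 0.0913 tool x deg -59.83 pos [0.5409 0.1505 0.2237] j6 1.274
[-41.30037865 -19.47599805  -0.26694542]
```

```bash
python3 -m creep '{"claw":[1,1,1,1,1,1,1,1],"travel":[[-14,-7,0],[-28,-13,0],[-41,-19,0],[-41,-19,0],[-41,-19,0],[-41,-19,0],[-41,-19,0],[-41,-19,0]],"yaw":[5,10,15,20,25,25,25,25]}'; python3 t.py
python3 - <<'E'
from h import *
st=telemetry.state(); im=viewer.read_camera("wrist"); cv2.imwrite("pics/w5.png",im[:,:,::-1]); np.save("st5.npy",st,allow_pickle=True); print(st["joint_vel"].round(3))
E
```

```text
time_s: 11.87
position: [0.5374, 0.1937, 0.2243]
eef_rot: [2.326, -2.11, -0.001]
ft_force: [-0.1, -0.4, -0.6]
gripper_width: 0.0916
11.87 Tz [-0.025  0.034 -0.015] F [-0.07 -0.37 -0.59] w 0.0916 tool x deg -84.43 pos [0.5374 0.1937 0.2243] j6 1.779
[-0.003 -0.005 -0.002 -0.     0.     0.009]
```

View pics/w5.png

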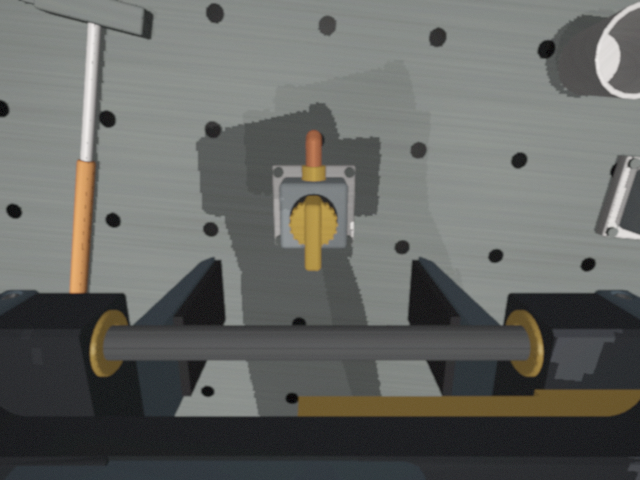

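```bash
python3 zoom.py pics/w5.png pics/w5z.png 265 180 365 280 6
```

```text
(no output)
```

View pics/w5z.png

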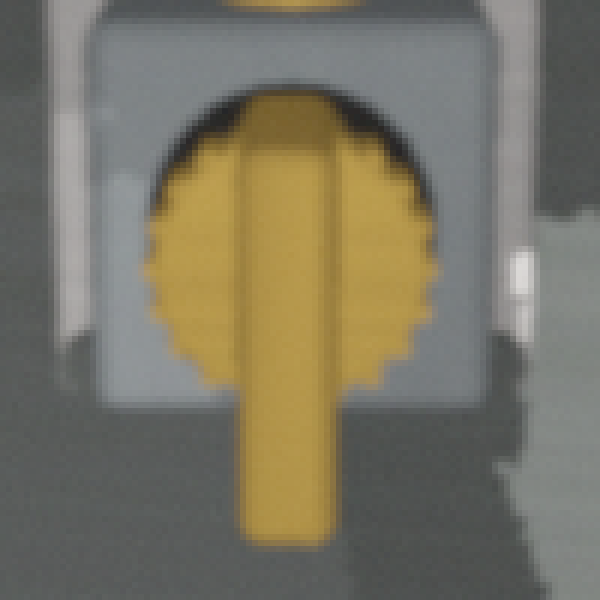

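```bash
python3 meas.py st4.npy 265 180 6 '[[259,157],[347,157],[350,550],[257,550]]'; python3 meas.py st5.npy 265 180 6 '[[245,150],[333,150],[338,543],[240,543]]'
```

```text
tool x world deg -19.59 tilt 0.06
len 0.0486 yaw to add 0.68
len 0.0486 yaw to add -0.66
widths 0.0101 0.0113 centre [ 0.5753 -0.1341  0.12  ] tool mm [ -1.1  -0.5 104. ]
tool x world deg -84.43 tilt 0.06
len 0.0485 yaw to add 1.2
len 0.0485 yaw to add -0.85
widths 0.0101 0.0119 centre [0.5383 0.1965 0.12  ] tool mm [ -2.7  -1.3 104.3]
```

```bash
python3 -m creep '{"claw":[1,1,1,1,1,1,1,1],"travel":[[-2.5,-1.5,10],[-2.5,-1.5,40],[-2.5,-1.5,70],[-2.5,-1.5,95],[-2.5,-1.5,110],[-2.5,-1.5,114],[-2.5,-1.5,114],[-2.5,-1.5,114]],"yaw":[0,0,0,0,0,0,0,0]}'
python3 t.py
python3 -m creep '{"claw":[0.6,0.4,0.3,0.25,0.2,0.15,0.15,0.15],"travel":[[0,0,0],[0,0,0],[0,0,0],[0,0,0],[0,0,0],[0,0,0],[0,0,0],[0,0,0]],"yaw":[0,0,0,0,0,0,0,0]}' 20
python3 t.py
python3 -m creep '{"claw":[0.1,0.05,0,0,0,0,0,0],"travel":[[0,0,0],[0,0,0],[0,0,0],[0,0,0],[0,0,0],[0,0,0],[0,0,0],[0,0,0]],"yaw":[0,0,0,0,0,0,0,0]}' 20
python3 t.py
```

```text
time_s: 12.58
position: [0.5392, 0.1967, 0.1113]
eef_rot: [-2.324, 2.113, -0.0]
ft_force: [0.3, -0.1, 0.4]
gripper_width: 0.0911
12.58 Tz [ 0.009 -0.003  0.063] F [ 0.31 -0.14  0.44] w 0.0911 tool x deg -84.56 pos [0.5392 0.1967 0.1113] j6 1.785
time_s: 13.25
position: [0.5388, 0.1966, 0.111]
eef_rot: [-2.324, 2.114, 0.0]
ft_force: [1.0, -0.5, -0.2]
gripper_width: 0.0409
13.25 Tz [-0.    -0.004 -0.029] F [ 1.04 -0.54 -0.24] w 0.0409 tool x deg -84.58 pos [0.5388 0.1966 0.111 ] j6 1.785
time_s: 13.92
position: [0.5389, 0.1966, 0.1109]
eef_rot: [-2.324, 2.114, -0.0]
ft_force: [-0.2, 0.3, -0.6]
gripper_width: 0.012
13.92 Tz [-0.006 -0.032  0.036] F [-0.15  0.3  -0.62] w 0.012 tool x deg -84.58 pos [0.5389 0.1966 0.1109] j6 1.785
```

```bash
python3 -m creep '{"claw":[0,0,0,0,0,0],"travel":[[0,0,0],[0,0,0],[0,0,0],[0,0,0],[0,0,0],[0,0,0]],"yaw":[0,0,0,0,0,0]}' 40; python3 t.py
python3 -m creep '{"claw":[0,0,0,0,0,0],"travel":[[0,0,0],[0,0,0],[0,0,0],[0,0,0],[0,0,0],[0,0,0]],"yaw":[0.5,1,1.5,2,2,2]}'; python3 t.py
python3 -m creep '{"claw":[0,0,0,0,0,0],"travel":[[0,0,0],[0,0,0],[0,0,0],[0,0,0],[0,0,0],[0,0,0]],"yaw":[0.5,1,1.5,2,2,2]}'; python3 t.py
```

```text
time_s: 14.42
position: [0.5388, 0.1966, 0.1109]
eef_rot: [2.324, -2.114, -0.0]
ft_force: [0.3, -0.2, -1.2]
gripper_width: 0.0119
14.42 Tz [-0.024  0.005 -0.003] F [ 0.31 -0.16 -1.17] w 0.0119 tool x deg -84.58 pos [0.5388 0.1966 0.1109] j6 1.785
time_s: 14.92
position: [0.5388, 0.1965, 0.1109]
eef_rot: [2.287, -2.154, 0.0]
ft_force: [0.0, -0.9, -0.4]
gripper_width: 0.012
14.92 Tz [-0.273 -0.091  0.302] F [ 0.04 -0.88 -0.36] w 0.012 tool x deg -86.57 pos [0.5388 0.1965 0.1109] j6 1.82
time_s: 15.42
position: [0.5389, 0.1965, 0.1109]
eef_rot: [2.249, -2.194, 0.0]
ft_force: [0.8, -3.1, 0.8]
gripper_width: 0.0117
15.42 Tz [-0.658 -0.041  0.406] F [ 0.8  -3.06  0.84] w 0.0117 tool x deg -88.58 pos [0.5389 0.1965 0.1109] j6 1.855
```

```bash
python3 -m creep '{"claw":[0,0,0,0,0],"travel":[[0,0,0],[0,0,0],[0,0,0],[0,0,0],[0,0,0]],"yaw":[0.4,0.8,1,1,1]}'; python3 t.py
```

```text
time_s: 15.83
position: [0.5388, 0.1965, 0.1109]
eef_rot: [2.229, -2.213, 0.0]
ft_force: [1.4, -4.5, -0.5]
gripper_width: 0.0116
15.83 Tz [-0.877 -0.135  0.446] F [ 1.36 -4.47 -0.54] w 0.0116 tool x deg -89.58 pos [0.5388 0.1965 0.1109] j6 1.873
```

```bash
python3 -m creep '{"claw":[0,0,0,0],"travel":[[0,0,0],[0,0,0],[0,0,0],[0,0,0]],"yaw":[0.4,0.8,1,1]}'; python3 t.py
```

```text
time_s: 16.17
position: [0.5388, 0.1965, 0.1109]
eef_rot: [2.209, -2.233, 0.0]
ft_force: [1.1, -5.3, -0.1]
gripper_width: 0.0118
16.17 Tz [-1.071 -0.093  0.394] F [ 1.07 -5.3  -0.08] w 0.0118 tool x deg -90.62 pos [0.5388 0.1965 0.1109] j6 1.891
```

At 6° the moment is still 0.39, where a locked cap would read 0.84, so this one seems to loosen clockwise. To rule out pads slipping, I'll try the other way gently.

```bash
python3 -m creep '{"claw":[0,0,0,0,0,0,0,0],"travel":[[0,0,0],[0,0,0],[0,0,0],[0,0,0],[0,0,0],[0,0,0],[0,0,0],[0,0,0]],"yaw":[-1,-2,-3,-4,-5,-6,-6,-6]}'; python3 t.py
python3 -m creep '{"claw":[0,0,0,0,0,0],"travel":[[0,0,0],[0,0,0],[0,0,0],[0,0,0],[0,0,0],[0,0,0]],"yaw":[-1,-2,-3,-4,-4,-4]}'; python3 t.py
```

```text
time_s: 16.83
position: [0.5389, 0.1966, 0.111]
eef_rot: [-2.323, 2.114, 0.0]
ft_force: [-0.4, -2.8, -1.3]
gripper_width: 0.0117
16.83 Tz [-0.703 -0.063 -0.374] F [-0.41 -2.78 -1.29] w 0.0117 tool x deg -84.61 pos [0.5389 0.1966 0.111 ] j6 1.786
time_s: 17.33
position: [0.5389, 0.1967, 0.111]
eef_rot: [-2.396, 2.032, 0.0]
ft_force: [-0.3, -0.7, -1.5]
gripper_width: 0.012
17.33 Tz [-0.05   0.03  -0.533] F [-0.32 -0.72 -1.53] w 0.012 tool x deg -80.59 pos [0.5389 0.1967 0.111 ] j6 1.716
```

It is locked anticlockwise (0.53 at −4°, and the grip held), so cap B loosens clockwise. Turning it on to +69°, which keeps J6 under 3.0.

```bash
python3 -m creep '{"claw":[0,0,0,0,0,0,0,0],"travel":[[0,0,0],[0,0,0],[0,0,0],[0,0,0],[0,0,0],[0,0,0],[0,0,0],[0,0,0]],"yaw":[2,4,7,10,13,16,19,22]}'; python3 t.py
python3 -m creep '{"claw":[0,0,0,0,0,0,0,0],"travel":[[0,0,0],[0,0,0],[0,0,0],[0,0,0],[0,0,0],[0,0,0],[0,0,0],[0,0,0]],"yaw":[3,6,9,12,15,18,21,24]}'; python3 t.py
python3 -m creep '{"claw":[0,0,0,0,0,0,0,0],"travel":[[0,0,0],[0,0,0],[0,0,0],[0,0,0],[0,0,0],[0,0,0],[0,0,0],[0,0,0]],"yaw":[3,6,9,12,15,18,21,24]}'; python3 t.py
```

```text
time_s: 18.0
position: [0.5388, 0.1961, 0.1109]
eef_rot: [1.963, -2.452, 0.001]
ft_force: [0.4, -7.7, 0.7]
gripper_width: 0.0116
18.0 Tz [-1.409 -0.021  0.391] F [ 0.37 -7.72  0.7 ] w 0.0116 tool x deg -102.64 pos [0.5388 0.1961 0.1109] j6 2.102
time_s: 18.67
position: [0.5385, 0.1956, 0.1109]
eef_rot: [1.41, -2.805, 0.002]
ft_force: [-0.7, -13.5, 4.1]
gripper_width: 0.0115
18.67 Tz [-2.549  0.342  0.435] F [ -0.7  -13.52   4.13] w 0.0115 tool x deg -126.62 pos [0.5385 0.1956 0.1109] j6 2.52
time_s: 19.33
position: [0.538, 0.1951, 0.1108]
eef_rot: [0.796, -3.036, 0.004]
ft_force: [-4.5, -16.1, 8.7]
gripper_width: 0.012
19.33 Tz [-3.252  1.004  0.399] F [ -4.52 -16.14   8.7 ] w 0.012 tool x deg -150.61 pos [0.538  0.1951 0.1108] j6 2.939
```

```bash
python3 -m creep '{"claw":[0,0,0,0],"travel":[[0,0,0],[0,0,0],[0,0,0],[0,0,0]],"yaw":[2,4,4,4]}'; python3 t.py
python3 -m creep '{"claw":[0,0,0,0],"travel":[[0,0,0],[0,0,0],[0,0,0],[0,0,0]],"yaw":[-1,-2,-3,-3]}'; python3 t.py
python3 -m creep '{"claw":[0.2,0.5,0.8,1,1,1,1,1],"travel":[[0,0,0],[0,0,0],[0,0,0],[0,0,0],[0,0,0],[0,0,0],[0,0,0],[0,0,0]],"yaw":[0,0,0,0,0,0,0,0]}'
python3 -m creep '{"claw":[1,1,1,1,1,1,1,1],"travel":[[0,0,0],[0,0,0],[0,0,-20],[0,0,-45],[0,0,-75],[0,0,-100],[0,0,-114],[0,0,-114]],"yaw":[0,0,0,0,0,0,0,0]}'
python3 -m creep '{"claw":[1,1,1],"travel":[[0,0,0],[0,0,0],[0,0,0]],"yaw":[0,0,0]}'; python3 t.py
python3 - <<'E'
from h import *
st=telemetry.state(); im=viewer.read_camera("wrist"); cv2.imwrite("pics/w6.png",im[:,:,::-1]); np.save("st6.npy",st,allow_pickle=True)
cv2.imwrite("pics/s6.png",viewer.read_camera("scene")[:,:,::-1])
E
python3 zoom.py pics/w6.png pics/w6z.png 265 180 365 280 6
```

```text
time_s: 19.67
position: [0.5378, 0.1951, 0.1108]
eef_rot: [0.693, -3.061, 0.004]
ft_force: [-4.2, -15.9, 8.2]
gripper_width: 0.0119
19.67 Tz [-3.32   1.132  0.373] F [ -4.21 -15.86   8.21] w 0.0119 tool x deg -154.48 pos [0.5378 0.1951 0.1108] j6 3.007
time_s: 20.0
position: [0.5379, 0.1951, 0.1108]
eef_rot: [0.774, -3.041, 0.003]
ft_force: [-3.9, -16.2, 8.0]
gripper_width: 0.0119
20.0 Tz [-3.385  0.963 -0.064] F [ -3.86 -16.23   8.03] w 0.0119 tool x deg -151.44 pos [0.5379 0.1951 0.1108] j6 2.953
time_s: 20.67
position: [0.5388, 0.1966, 0.1109]
eef_rot: [0.771, -3.045, -0.0]
ft_force: [1.2, -0.8, 0.2]
gripper_width: 0.062
time_s: 21.33
position: [0.5404, 0.197, 0.2284]
eef_rot: [-0.77, 3.041, 0.0]
ft_force: [0.9, -0.3, 0.8]
gripper_width: 0.0914
time_s: 21.58
position: [0.5382, 0.1964, 0.2236]
eef_rot: [0.771, -3.044, 0.0]
ft_force: [0.7, -0.6, -0.2]
gripper_width: 0.0912
21.58 Tz [0.058 0.011 0.038] F [ 0.71 -0.6  -0.24] w 0.0912 tool x deg -151.59 pos [0.5382 0.1964 0.2236] j6 2.955
```

View pics/w6z.png

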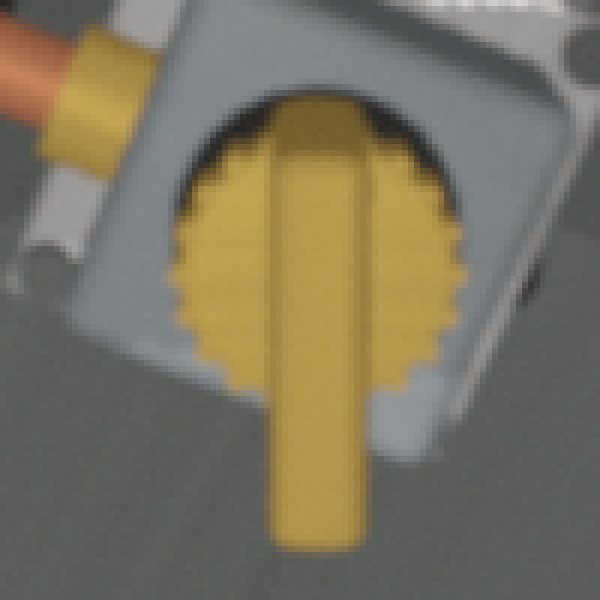

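View pics/s6.png

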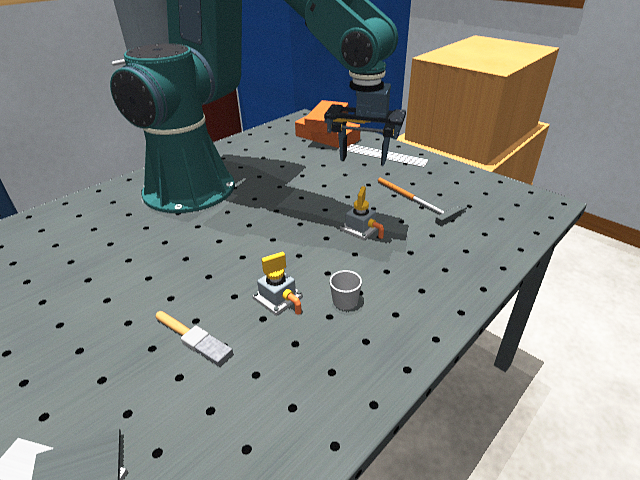

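The wrist view shows cap B's wing square with the jaws at −151.6°, 67° from where it started. The scene view shows both wings turned, the arm clear, and the hammer (440,205), brush (195,335) and tin (346,290) where they were. Handing in.

```bash
python3 -c "
from plant import sign_off
print(sign_off())"
```

```text
the job is handed in; nothing more can be done
None
```

Both caps are backed off by more than a sixth of a turn and released, and the job is handed in at about 22 s of the 66 s allowed. No verdict was returned. I called the right-hand outlet (y ≈ −0.135) cap A and the left-hand one (y ≈ +0.197) cap B; nothing in the images says which name is which.

| | Cap A | Cap B |
|---|---|---|
| Gentle try clockwise | 0.54 N·m at 4° and rising, so against its thread | held near 0.4 N·m out to 6°, so it gave |
| Gentle try anticlockwise | levelled off near 0.4 N·m, so it gave | 0.53 N·m at 4° from the grip, so against its thread |
| Thread | right-hand | left-hand |
| Turned loose by | about 70° | about 67° |

- **Stubs:** the highest moment measured about a cap's axis was 0.54 N·m, about 0.07 rad of stub twist against the 0.125 limit. I eased off about 3° before opening the jaws each time, so each stub was near rest at release.
- **Last checks:** the wrist pictures showed each wing still in line with the jaws after release. The last scene picture showed the arm clear and the hammer, brush and tin where they had been, judged by eye.
- **Off-centre grips:** side force on the wrist reached about 17 N on cap B and 11 N on cap A while turning, because the grips were about 1–2 mm off centre. It disappeared when the jaws opened.
- **Wing angle:** my first coarse reading of cap A's angle from the fixed cameras (7–11°) disagreed with the wrist camera (about 1°). Overlaying both on the pictures confirmed the wrist value before I gripped.

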